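# Bed the piled sharpening stones in their bases

## Robot

A 6-joint arm with a two-finger parallel gripper is mounted at the origin on a cart in front of the work surface, level with it; the furniture and walls round the work are solid. World frame = base frame: x ahead of the robot, y to its left, z up, the work surface at z = 0. Lengths are in m, angles in rad, forces in N, time in s.
With the tool pointing down it reaches from about 0.375 to 0.975 m from the base axis. Payload 3.8 kg.
Tool frame: the origin (TCP) lies on the mounting face of the last link; the fingertips stand 173 mm ahead of it and the grasp point (between the pads) lies 155 mm ahead of it; z points along the fingers, y is the line along which they close (so a half turn about z gives the same grasp; the last joint's range is limited). The gripper opens to 85 mm and grips with 20 to 120 N. Pads are 22 mm wide; open, the fingers measure 114 mm over their backs; the gripper's body (76 mm by 85 mm) begins 54 mm behind the grasp point. The pads swing forward as they close: fully open they stand 13 mm farther back than shut.
Start: joints at [1.311, 0.264, 1.604, -0, 1.274, -0.037], TCP at [0.149, 0.658, 0.405] pointing down, gripper open.
Joint ranges: [-2.63, 2.63], [-0.94, 2.18], [0.31, 2.57], [-1.31, 4.45], [0, 2.66], [-2.55, 2.55]. Speed limits (rad/s): [2.57, 2.57, 3.14, 3.14, 3.14, 3.14].

## Interface

Orientations are given as a rotation vector (axis times angle).
In Python, from workcell import bot gives the robot as it stands.
- The arm moves only by the tool drive_tool, never from a script. Its argument "increments" is a list of rows, each an object with "delta_pos": the shift along the tool's x, y, z in mm, a list of three; "turn": the turn about the tool's z in rad; "jaw": the opening, from -1 (shut) to 1 (fully open). A call has 1 to 8 rows; each row shifts and turns the commanded pose from where the row before left it, along the tool's axes as they then stand; what a row does not reach is not made up. A row lasts 1/12 s, in which the tool goes at most 41.7 mm and 7.16 degrees, less where a joint would pass 70% of its speed; a pose out of reach is approached as far as the arm can. A call is refused whole if a number of a shift passes 41.7 or a number of a turn 0.125, either way. A call with a gripper value outside its range is refused whole. The fingers move at their own pace and stop on an object; "grip_force" is the grip in N (left out, the last holds). Time passes only in rows, so rows that do not move let the fingers close. It gives the time, the measured TCP pose, the force, the opening and the grip force at its end, in the units of the state.
- bot.read_state(): the state, without advancing time (a new reading comes with each control period).
- bot.read_camera(name): name is "side" or "top"; returns a dict with "pixels" (400x640x3 uint8, red, green, blue), "fovy" (degrees; the focal length in pixels is half the picture's height over the tangent of half this angle, whatever the lens; pixels are square), "cx", "cy" (the principal point, pixels), "k1" (the pictures are not rectified: a ray, as slopes to the right and down, at radius r is drawn at 1 + k1 r^2 times it, then the intrinsics apply), "camera_from_world" (4x4, takes a point from world to camera coordinates). Camera axes: x right, y down, z forward; pixel columns grow to the right and rows downward; lengths in m; the calibration is good to about 2 mm. A picture is of the moment at which its call begins. There is no depth.
- bot.finish_job(): hands the job in; it is judged then, once.
The state is a dict: "time": time; "q": joint angles; "joint_vel": joint speeds; "joint_torque": joint torques, N m; "tool_pos": TCP position; "tcp_rot": TCP orientation; "wrist_force": force on the tool from outside, world axes, zero at the start; "torque": the same for the moment, N m; "width": opening from 0.0 (shut) to 1.0 (fully open); "grip_force": force on a finger pad.
Only numpy, scipy, OpenCV 4.12 (cv2) and the standard library are available. Lean on these libraries where they do the work, as an engineer would, in place of code of your own. Each camera call takes 0.05 s, during which the arm holds its last target. There are 200 camera calls.

## Task

The four sharpening stones were left in a pile. Get the sharpening station ready: take the pile apart and bed each stone flat in the wooden base made for it, the one whose recess just fits it. Lower the stones gently, because they chip if dropped, and leave the block plane and the chisel where they lie.

Things in the scene. Friction and masses are not known exactly. Their poses are not given: they have to be found in the camera images.
- coarse_stone: the largest sharpening stone, a dark grey rectangular block, 62 mm wide (its x) x 180 mm long (its y) x 30 mm thick (its z), about 0.6 kg; at the start at the bottom of the pile, lying on the bench. Origin: centre of its underside, z up. Both ends are alike.
- medium_stone: the second largest sharpening stone, a brown rectangular block, 52 mm wide (its x) x 150 mm long (its y) x 26 mm thick (its z), about 0.4 kg; at the start on the largest stone, turned and shifted a little on what is under it. Origin: centre of its underside, z up. Both ends are alike.
- fine_stone: the third largest sharpening stone, an off-white rectangular block, 42 mm wide (its x) x 125 mm long (its y) x 22 mm thick (its z), about 0.24 kg; at the start on the second largest stone, turned and shifted a little on what is under it. Origin: centre of its underside, z up. Both ends are alike.
- slip_stone: the smallest sharpening stone, a grey rectangular block with rounded edges, 32 mm wide (its x) x 100 mm long (its y) x 20 mm thick (its z), about 0.13 kg; at the start at the top of the pile, on the third largest stone, turned and shifted a little on what is under it. Origin: centre of its underside, z up. Both ends are alike.
- base_coarse: fixed wooden base, an open recess with a dark liner: inside 71 mm wide (its x) x 190 mm long (its y), outside 95 x 214 mm. Recess floor 11 mm and rim 18 mm above the bench; a 46 mm thumb notch, down to the floor, in the middle of each long wall. Origin: centre of its underside, z up. Ends alike. The four bases differ in size only.
- base_medium: fixed wooden base, an open recess with a dark liner: inside 61 mm wide (its x) x 160 mm long (its y), outside 85 x 184 mm. Recess floor 11 mm and rim 18 mm above the bench; a 46 mm thumb notch, down to the floor, in the middle of each long wall. Origin: centre of its underside, z up. Ends alike. The four bases differ in size only.
- base_fine: fixed wooden base, an open recess with a dark liner: inside 51 mm wide (its x) x 135 mm long (its y), outside 75 x 159 mm. Recess floor 11 mm and rim 18 mm above the bench; a 46 mm thumb notch, down to the floor, in the middle of each long wall. Origin: centre of its underside, z up. Ends alike. The four bases differ in size only.
- base_slip: fixed wooden base, an open recess with a dark liner: inside 41 mm wide (its x) x 110 mm long (its y), outside 65 x 134 mm. Recess floor 11 mm and rim 18 mm above the bench; a 46 mm thumb notch, down to the floor, in the middle of each long wall. Origin: centre of its underside, z up. Ends alike. The four bases differ in size only.
- block_plane: iron block plane with a brown knob, 48 x 155 (its y) x 54 high, standing loose on the bench among the bases; waits to be sharpened. Origin: centre of its underside.
- chisel_wide: bench chisel with a wooden handle, 26 x 266 (its y) x 27 high, lying loose on the bench at the right of the bases, pointing away from or towards the robot. Origin: centre of its underside.
Not all that is in view belongs to the job. What is shaped like the fine_stone but red is not meant.

How it is judged:
At the end, for the whole second after the job is handed in: Each of the four stones lies in the recess of its own base: within 10 mm of the base's centre, its underside on the recess floor (less than 3 mm above it), level within 0.06 rad, along the base, released and at rest (horizontal distance between coarse_stone and base_coarse below 0.01 m and z of coarse_stone in the frame of base_coarse below 0.014 m and angle between each of coarse_stone, medium_stone, fine_stone, slip_stone's own z axis and vertical below 0.06 rad and angle between the y axis of coarse_stone and the y axis of base_coarse, either way round below 0.2 rad and linear speed of each of coarse_stone, medium_stone, fine_stone, slip_stone below 0.02 m/s and angular speed of each of coarse_stone, medium_stone, fine_stone, slip_stone below 0.1 rad/s and horizontal distance between medium_stone and base_medium below 0.01 m and z of medium_stone in the frame of base_medium below 0.014 m and angle between the y axis of medium_stone and the y axis of base_medium, either way round below 0.2 rad and horizontal distance between fine_stone and base_fine below 0.01 m and z of fine_stone in the frame of base_fine below 0.014 m and angle between the y axis of fine_stone and the y axis of base_fine, either way round below 0.2 rad and horizontal distance between slip_stone and base_slip below 0.01 m and z of slip_stone in the frame of base_slip below 0.014 m and angle between the y axis of slip_stone and the y axis of base_slip, either way round below 0.2 rad); the robot touches nothing.
It fails at once if a stone is dropped: it comes down faster than 0.4 m/s within 10 mm of a recess floor or 21 mm of the bench ((height (world z) of coarse_stone below 0.021 m and linear speed of coarse_stone above 0.4 m/s) or (height (world z) of medium_stone below 0.021 m and linear speed of medium_stone above 0.4 m/s) or (height (world z) of fine_stone below 0.021 m and linear speed of fine_stone above 0.4 m/s) or (height (world z) of slip_stone below 0.021 m and linear speed of slip_stone above 0.4 m/s)).
It fails at once if the block plane is pushed more than 20 mm from where it lay (distance of block_plane from where it was at the start of the episode above 0.02 m).
It fails at once if the chisel is pushed more than 20 mm from where it lay (distance of chisel_wide from where it was at the start of the episode above 0.02 m).
It also fails if it takes over 104 s, if anything falls off the work surface, if the arm or the gripper's body presses on something with over 40 N, if the wrist force passes 120 N, or if a joint passes its speed limit or range.

## Working session

There is one attempt and no reset: what is moved stays moved. The work goes in short steps, Python scripts to look and compute and a tool call to move; the robot and the scene stay as the last step left them, time stands still between calls to the robot, and variables do not carry over. Pictures are saved under pics/ and viewed, at most 14 in all, crops included, and the job is handed in when it is done.

Besides the shell and the picture viewer there is one more tool, called after ">>>" by a JSON object that holds its "name" and its "arguments", one argument or row to a line. drive_tool: Moves the arm, as the interface text tells. Its arguments: {"type":"object","properties":{"increments":{"type":"array"},"grip_force":{"type":"number"}},"required":["increments"]}

```bash
mkdir -p pics; ls; cat > h.py <<'E'
import numpy as np, cv2
from workcell import bot
def cam(n):
    c=bot.read_camera(n); p=c["pixels"]; f=p.shape[0]/2/np.tan(np.radians(c["fovy"])/2)
    c["K"]=np.array([[f,0,c["cx"]],[0,f,c["cy"]],[0,0,1.]]); c["D"]=np.array([c["k1"],0,0,0.]); return c
def ray(c,uv):
    uv=np.asarray(uv,float).reshape(-1,1,2)
    s=cv2.undistortPoints(uv,c["K"],c["D"])[:,0]
    T=np.array(c["camera_from_world"]); R=T[:3,:3]; o=-R.T@T[:3,3]
    return o,np.c_[s,np.ones(len(s))]@R
def onz(c,uv,z):
    o,d=ray(c,uv); return o+d*((z-o[2])/d[:,2])[:,None]
def proj(c,P):
    T=np.array(c["camera_from_world"]); 
    return cv2.projectPoints(np.asarray(P,float).reshape(-1,1,3),cv2.Rodrigues(T[:3,:3])[0],T[:3,3],c["K"],c["D"])[0][:,0]
def save(c,n): cv2.imwrite("pics/"+n,c["pixels"][:,:,::-1])
E
python3 - <<'E'
from h import *
for n in("top","side"):
    c=cam(n); save(c,n+"0.png"); T=np.array(c["camera_from_world"]); print(n,-T[:3,:3].T@T[:3,3],T[:3,:3].round(2).tolist(),c["k1"],c["fovy"])
print(bot.read_state())
E
```

```text
pics
top [ 0.30218932 -0.15443494  1.46898627] [[0.02, -1.0, 0.01], [-0.99, -0.02, -0.13], [0.13, -0.0, -0.99]] -0.06835691650880141 48.310019189842244
side [ 0.32188053 -1.2298581   1.04288828] [[0.99, -0.13, 0.02], [-0.07, -0.65, -0.75], [0.11, 0.74, -0.66]] -0.009061788769571586 42.78344517817701
{'time': 0.1, 'q': array([ 1.31109303e+00,  2.64681704e-01,  1.60526249e+00,  1.72021672e-05,
        1.27368832e+00, -3.69010298e-02]), 'joint_vel': array([ 1.08346388e-03, -1.22545780e-03, -7.59367537e-04, -3.85605408e-05,
        1.06713170e-03,  1.20554027e-03]), 'joint_torque': array([ 1.22108493e-03, -5.16708970e+01, -3.68591166e+01,  2.01728972e-05,
        6.26059715e-03, -4.31632850e-05]), 'tool_pos': array([0.14906929, 0.65801158, 0.40347001]), 'tcp_rot': array([-0.34922595, -3.12180072,  0.00316489]), 'wrist_force': array([ 0.31796501,  0.13210288, -0.48658191]), 'torque': array([0.06305537, 0.03189552, 0.03090864]), 'grip_force': 0.0, 'width': 1.001070373762729}
```

View pics/top0.png

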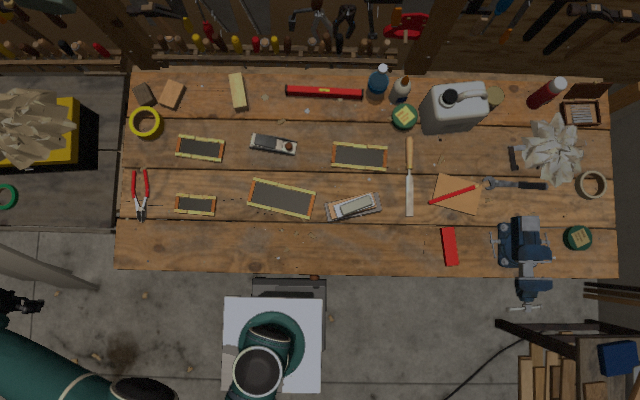

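View pics/side0.png

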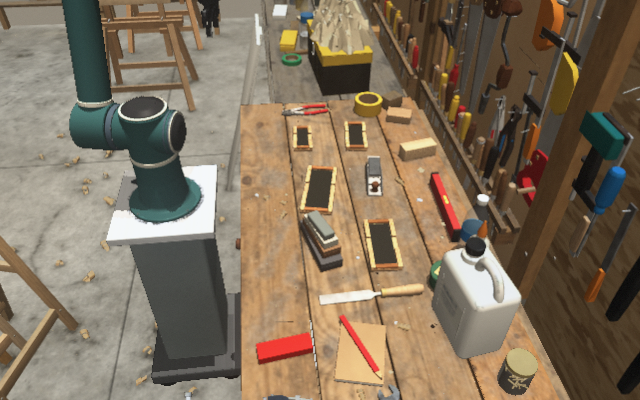

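Top view: pile at (352,207); bases at (282,198) coarse, (360,156) medium, (200,148) fine, (195,204) slip; plane at (273,144), chisel at (409,175). In the side view the pile is at (322,238). Lookalikes: red block top (450,246), side (285,347), which is excluded; pale wood block (238,91) and wood blocks (171,95), (144,95), which are not stones. The stones are the stack at (352,207).

```bash
python3 - <<'E'
from h import *
c=cam("top"); s=cam("side"); np.savez("c0.npz",t=c["pixels"],s=s["pixels"])
a=cv2.resize(c["pixels"][180:230,315:390],None,fx=8,fy=8,interpolation=cv2.INTER_CUBIC)[:, :600]
b=cv2.resize(s["pixels"][205:275,290:350],None,fx=6,fy=6,interpolation=cv2.INTER_CUBIC)
H=600; im=np.zeros((600,800,3),np.uint8)
a=cv2.resize(a,(440,293)); im[:293,:440]=a; im[:420,440:800]=b
d=cv2.resize(c["pixels"][130:220,165:300],(440,293),interpolation=cv2.INTER_CUBIC); im[300:593,:440]=d
cv2.imwrite("pics/crop.png",im[:,:,::-1])
# bases: dark liner
hsv=cv2.cvtColor(c["pixels"],cv2.COLOR_RGB2HSV)
for (u,v) in [(282,198),(360,156),(200,148),(195,204)]:
    print((u,v),hsv[v,u])
    m=((np.abs(hsv.astype(int)-hsv[v,u]))[:,:,2]<22)&(hsv[:,:,1]<90); 
    m=m.astype(np.uint8); n,l=cv2.connectedComponents(m,connectivity=4)
    r=(l==l[v,u]).astype(np.uint8); 
    k=cv2.findContours(r,0,cv2.CHAIN_APPROX_NONE)[0]; k=max(k,key=cv2.contourArea)
    P=onz(c,k[:,0].astype(float),0.011)
    q=cv2.minAreaRect((P[:,:2]*1000).astype(np.float32)); print(q)
E
```

```text
(282, 198) [18 39 78]
((474.09307861328125, -13.965919494628906), (187.5631103515625, 69.80350494384766), 77.6421890258789)
(360, 156) [16 40 71]
((619.8646850585938, -269.7932434082031), (157.08584594726562, 58.28263854980469), 85.8815689086914)
(200, 148) [21 43 59]
((637.6237182617188, 265.16571044921875), (130.5921630859375, 47.97972869873047), 82.5964584350586)
(195, 204) [16 45 63]
((447.0949401855469, 269.9078063964844), (107.56607818603516, 39.181129455566406), 86.19932556152344)
```

View pics/crop.png

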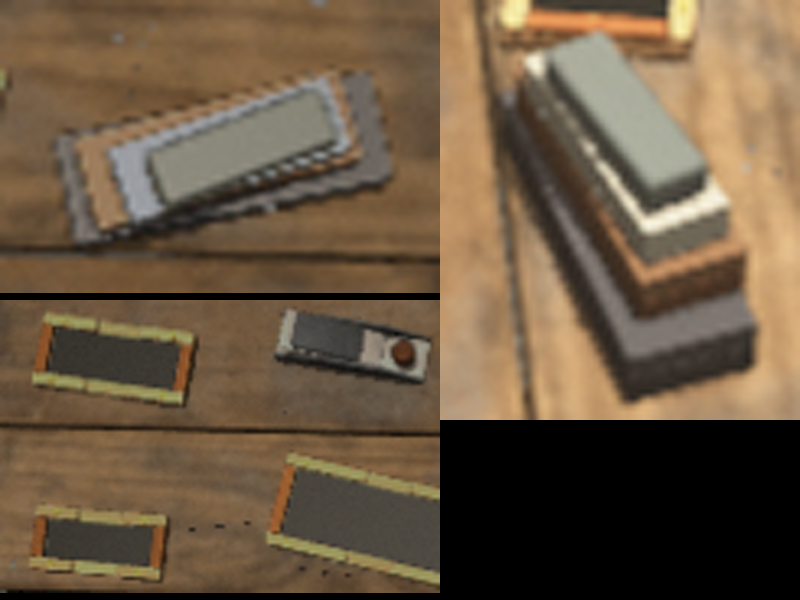

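The crop confirms the stack: slip (grey-green) at top (357,205), white fine, brown medium, dark coarse below. The four liners measure within about 2–4 mm of their recess sizes, so base identities are confirmed.

```bash
cat >> h.py <<'E'
from scipy.spatial.transform import Rotation as Ro
BASE=dict(coarse=(474.1,-14,77.6),medium=(619.9,-269.8,85.9),fine=(637.6,265.2,82.6),slip=(447.1,269.9,86.2))
def rect(c,u,v,z,tol=25,box=60):
    lab=cv2.cvtColor(c["pixels"],cv2.COLOR_RGB2LAB).astype(int); ref=np.median(lab[v-1:v+2,u-1:u+2].reshape(-1,3),0)
    m=(np.linalg.norm(lab-ref,axis=2)<tol).astype(np.uint8)
    n,l=cv2.connectedComponents(m,connectivity=4); r=(l==l[v,u]).astype(np.uint8)
    r=cv2.morphologyEx(r,cv2.MORPH_OPEN,np.ones((3,3),np.uint8))
    k=max(cv2.findContours(r,0,cv2.CHAIN_APPROX_NONE)[0],key=cv2.contourArea)
    P=onz(c,k[:,0].astype(float),z)[:,:2]*1000
    (x,y),(w,h),a=cv2.minAreaRect(P.astype(np.float32))
    if w<h: w,h,a=h,w,a-90
    a=a%180
    return np.round([x,y,w,h,a],1)
def pose():
    s=bot.read_state(); R=Ro.from_rotvec(s["tcp_rot"]).as_matrix(); return s,R
def go(x,y,ang,zpt):
    "mm; ang = long axis direction deg; zpt = tip height wanted. prints turn and shift in the tool axes AFTER the turn"
    s,R=pose(); p=s["tool_pos"]*1000
    yaw=np.degrees(np.arctan2(R[1,0],R[0,0]))   # tool x dir along long axis
    t=(ang-yaw+90)%180-90
    R2=Ro.from_euler("z",t,degrees=True).as_matrix()@R
    d=R2.T@(np.array([x,y,zpt+173])-p); d0=R.T@(np.array([x,y,zpt+173])-p)
    print("t%.2f p"%s["time"],p.round(1),"tilt",R[:,2].round(4),"yaw %.1f"%yaw,"q6 %.2f"%s["q"][5],"turn(tool) %.3f"%-np.radians(t),"shift after turn",d.round(1),"before",d0.round(1),"w %.3f gf %.1f"%(s["width"],s["grip_force"]),"F",s["wrist_force"].round(1))
E
python3 - <<'E'
from h import *
c=cam("top"); s=cam("side")
for t in (12,18,25): print(t,rect(c,357,205,.098,t),rect(s,313,227,.098,t))
print("coarse corners(top view)",onz(c,[[383,207],[372,192],[331,221],[325.5,204]],.03).round(3)[:,:2].tolist())
r=rect(c,357,205,.098,18); go(r[0],r[1],r[4],130)
E
```

```text
Traceback (most recent call last):
  File "h.py", line 24, in rect
    k=max(cv2.findContours(r,0,cv2.CHAIN_APPROX_NONE)[0],key=cv2.contourArea)
ValueError: max() iterable argument is empty
```

```bash
python3 - <<'E'
from h import *
c=cam("top"); s=cam("side")
for t in (12,18,25,35): print(t,rect(c,357,205,.098,t),rect(s,321,225,.098,t))
r=rect(c,357,205,.098,18); go(r[0],r[1],r[4],130)
E
```

```text
12 [ 447.9 -254.5   91.2   25.1  112.3] [ 448.2 -259.5   92.5   26.5  112.5]
18 [ 448.8 -256.5   97.1   27.   113.9] [ 448.9 -259.5   93.1   28.3  112.2]
25 [ 450.6 -249.6  125.7   44.8  111.2] [ 457.1 -255.4   94.4   48.1  112.7]
35 [ 458.3 -244.5  156.2   63.6  110.6] [ 466.1 -244.6 1034.4  148.2   89.9]
t0.40 p [149.1 658.3 404.5] tilt [-1.e-04 -4.e-04 -1.e+00] yaw 167.2 q6 -0.04 turn(tool) 0.931 shift after turn [-957.7  -96.6  101.5] before [-494.4 -825.9  101.8] w 1.004 gf 0.0 F [-0.1  0.7  0.3]
```

Slip stone: both views agree on about (448.5, -257.5) mm, long axis 112.4°, and its size matches. Moving over the pile.

>>> {"name": "drive_tool", "arguments": {
  "increments": [
    {"delta_pos":[-28,-23,0],"turn":0,"jaw":1},
    {"delta_pos":[-28,-23,0],"turn":0,"jaw":1},
    {"delta_pos":[-28,-23,0],"turn":0,"jaw":1},
    {"delta_pos":[-28,-23,0],"turn":0,"jaw":1},
    {"delta_pos":[-28,-23,0],"turn":0,"jaw":1},
    {"delta_pos":[-28,-23,0],"turn":0,"jaw":1},
    {"delta_pos":[-28,-23,0],"turn":0,"jaw":1},
    {"delta_pos":[-28,-23,0],"turn":0,"jaw":1}
  ]
}}

```text
time: 1.07
tool_pos: [0.3276, 0.4279, 0.405]
tcp_rot: [0.349, 3.122, 0.001]
wrist_force: [1.2, -0.3, 0.3]
width: 0.999
grip_force: 0.0
```

>>> {"name": "drive_tool", "arguments": {
  "increments": [
    {"delta_pos":[-28,-23,0],"turn":0,"jaw":1},
    {"delta_pos":[-28,-23,0],"turn":0,"jaw":1},
    {"delta_pos":[-28,-23,0],"turn":0,"jaw":1},
    {"delta_pos":[-28,-23,0],"turn":0,"jaw":1},
    {"delta_pos":[-28,-23,0],"turn":0,"jaw":1},
    {"delta_pos":[-28,-23,0],"turn":0,"jaw":1},
    {"delta_pos":[-28,-23,0],"turn":0,"jaw":1},
    {"delta_pos":[-28,-23,0],"turn":0,"jaw":1}
  ]
}}

```text
time: 1.73
tool_pos: [0.5055, 0.1988, 0.405]
tcp_rot: [0.349, 3.121, 0.001]
wrist_force: [1.1, 0.3, 0.5]
width: 1.002
grip_force: 0.0
```

>>> {"name": "drive_tool", "arguments": {
  "increments": [
    {"delta_pos":[-4,-38,0],"turn":0,"jaw":1},
    {"delta_pos":[-4,-38,0],"turn":0,"jaw":1},
    {"delta_pos":[-4,-38,0],"turn":0,"jaw":1},
    {"delta_pos":[-4,-38,0],"turn":0,"jaw":1},
    {"delta_pos":[-4,-38,0],"turn":0,"jaw":1},
    {"delta_pos":[-4,-38,0],"turn":0,"jaw":1},
    {"delta_pos":[-4,-38,0],"turn":0,"jaw":1},
    {"delta_pos":[-4,-38,0],"turn":0,"jaw":1}
  ]
}}

```text
time: 2.4
tool_pos: [0.4681, -0.1048, 0.4051]
tcp_rot: [0.349, 3.121, -0.0]
wrist_force: [0.3, 0.7, 0.5]
width: 1.0
grip_force: 0.0
```

>>> {"name": "drive_tool", "arguments": {
  "increments": [
    {"delta_pos":[-4,-38,0],"turn":0.11,"jaw":0.2},
    {"delta_pos":[0,0,0],"turn":0.12,"jaw":0.2},
    {"delta_pos":[0,0,0],"turn":0.12,"jaw":0.2},
    {"delta_pos":[0,0,0],"turn":0.12,"jaw":0.2},
    {"delta_pos":[0,0,0],"turn":0.12,"jaw":0.2},
    {"delta_pos":[0,0,0],"turn":0.12,"jaw":0.2},
    {"delta_pos":[0,0,0],"turn":0.12,"jaw":0.2},
    {"delta_pos":[0,0,0],"turn":0.1,"jaw":0.2}
  ]
}}

```text
time: 3.07
tool_pos: [0.4642, -0.1411, 0.4049]
tcp_rot: [1.72, 2.629, 0.0]
wrist_force: [0.8, 0.6, 0.2]
width: 0.597
grip_force: 0.0
```

```bash
python3 -c "
from h import *
go(448.5,-257.5,112.4,110)"
```

```text
t3.07 p [ 464.2 -141.1  404.9] tilt [ 4.e-04 -1.e-04 -1.e+00] yaw 113.6 q6 -0.76 turn(tool) 0.021 shift after turn [-101.6  -58.9  121.9] before [-100.3  -61.   121.9] w 0.597 gf 0.0 F [0.8 0.6 0.2]
```

>>> {"name": "drive_tool", "arguments": {
  "increments": [
    {"delta_pos":[-33,-20,10],"turn":0.02,"jaw":0.2},
    {"delta_pos":[-34,-20,10],"turn":0,"jaw":0.2},
    {"delta_pos":[-34,-19,10],"turn":0,"jaw":0.2},
    {"delta_pos":[0,0,30],"turn":0,"jaw":0.2},
    {"delta_pos":[0,0,30],"turn":0,"jaw":0.2},
    {"delta_pos":[0,0,30],"turn":0,"jaw":0.2},
    {"delta_pos":[0,0,2],"turn":0,"jaw":0.2}
  ]
}}

```text
time: 3.65
tool_pos: [0.4471, -0.256, 0.2769]
tcp_rot: [-1.734, -2.607, 0.0]
wrist_force: [-0.7, 1.4, -0.5]
width: 0.601
grip_force: 0.0
```

>>> {"name": "drive_tool", "arguments": {
  "increments": [
    {"delta_pos":[0,0,9],"turn":0,"jaw":0.2},
    {"delta_pos":[0,0,9],"turn":0,"jaw":0.2},
    {"delta_pos":[0,0,7],"turn":0,"jaw":0.2},
    {"delta_pos":[0,0,2],"turn":0,"jaw":0.2}
  ]
}}

```text
time: 3.98
tool_pos: [0.4501, -0.2571, 0.2558]
tcp_rot: [1.737, 2.616, 0.0]
wrist_force: [-0.6, 0.2, -0.3]
width: 0.595
grip_force: 0.0
```

```bash
python3 - <<'E'
from h import *
go(448.5,-257.5,112.4,83)
s=cam("side"); t=cam("top")
a=cv2.resize(s["pixels"][180:280,270:370],(500,500),interpolation=cv2.INTER_CUBIC)
cv2.imwrite("pics/g1.png",a[:,:,::-1])
E
```

```text
t3.98 p [ 450.1 -257.1  255.8] tilt [ 7.e-04 -4.e-04 -1.e+00] yaw 112.8 q6 -0.97 turn(tool) 0.007 shift after turn [ 0.2 -1.7 -0.2] before [ 0.3 -1.7 -0.2] w 0.595 gf 0.0 F [-0.6  0.2 -0.3]
```

View pics/g1.png

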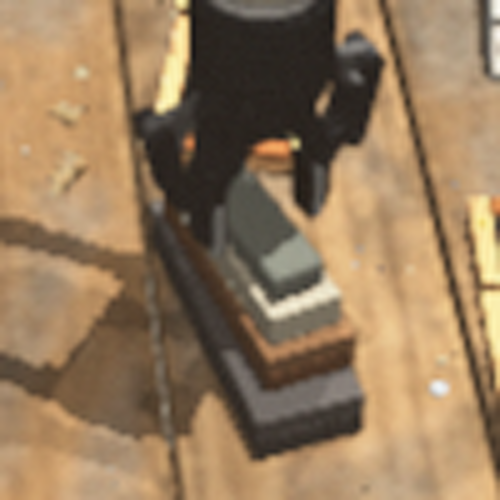

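The fingers straddle the slip stone, with the left tip near crop (213,240) and the right near (312,200), both clear of the stones below. Closing gently, then lifting.

>>> {"name": "drive_tool", "arguments": {
  "increments": [
    {"delta_pos":[0,-1,0],"turn":0.005,"jaw":-0.1},
    {"delta_pos":[0,0,0],"turn":0,"jaw":-0.3},
    {"delta_pos":[0,0,0],"turn":0,"jaw":-0.5},
    {"delta_pos":[0,0,0],"turn":0,"jaw":-0.6},
    {"delta_pos":[0,0,0],"turn":0,"jaw":-0.6},
    {"delta_pos":[0,0,0],"turn":0,"jaw":-0.6},
    {"delta_pos":[0,0,-3],"turn":0,"jaw":-0.6}
  ],
  "grip_force": 30
}}

```text
time: 4.67
tool_pos: [0.4487, -0.2575, 0.2585]
tcp_rot: [-1.745, -2.612, 0.0]
wrist_force: [-0.3, 0.1, -1.3]
width: 0.367
grip_force: 30.5
```

>>> {"name": "drive_tool", "arguments": {
  "increments": [
    {"delta_pos":[0,0,-15],"turn":0,"jaw":-0.6},
    {"delta_pos":[0,0,-25],"turn":0.09,"jaw":-0.6},
    {"delta_pos":[0,0,-10],"turn":0.12,"jaw":-0.6},
    {"delta_pos":[0,0,0],"turn":0.12,"jaw":-0.6},
    {"delta_pos":[0,0,0],"turn":0.12,"jaw":-0.6},
    {"delta_pos":[0,0,0],"turn":0,"jaw":-0.6}
  ]
}}

```text
time: 5.17
tool_pos: [0.4486, -0.2574, 0.3085]
tcp_rot: [-2.287, -2.153, 0.0]
wrist_force: [-0.3, -0.1, -1.4]
width: 0.367
grip_force: 30.5
```

```bash
python3 - <<'E'
from h import *
go(447.1,269.9,86.2,83)
E
```

```text
t5.17 p [ 448.6 -257.4  308.5] tilt [-5.e-04  4.e-04 -1.e+00] yaw 86.6 q6 -0.51 turn(tool) 0.006 shift after turn [526.  -36.4  52.7] before [526.2 -33.1  52.7] w 0.367 gf 30.5 F [-0.3 -0.1 -1.4]
```

>>> {"name": "drive_tool", "arguments": {
  "increments": [
    {"delta_pos":[37.5,-2.5,0],"turn":0.005,"jaw":-0.6},
    {"delta_pos":[37.5,-2.5,0],"turn":0,"jaw":-0.6},
    {"delta_pos":[37.5,-2.5,0],"turn":0,"jaw":-0.6},
    {"delta_pos":[37.5,-2.5,0],"turn":0,"jaw":-0.6},
    {"delta_pos":[37.5,-2.5,0],"turn":0,"jaw":-0.6},
    {"delta_pos":[37.5,-2.5,0],"turn":0,"jaw":-0.6},
    {"delta_pos":[37.5,-2.5,0],"turn":0,"jaw":-0.6},
    {"delta_pos":[37.5,-2.5,0],"turn":0,"jaw":-0.6}
  ]
}}

```text
time: 5.83
tool_pos: [0.4465, 0.0448, 0.3082]
tcp_rot: [-2.285, -2.155, 0.001]
wrist_force: [0.8, 0.2, -1.9]
width: 0.366
grip_force: 30.5
```

>>> {"name": "drive_tool", "arguments": {
  "increments": [
    {"delta_pos":[37.5,-2.5,0],"turn":0,"jaw":-0.6},
    {"delta_pos":[37.5,-2.5,0],"turn":0,"jaw":-0.6},
    {"delta_pos":[37.5,-2.5,0],"turn":0,"jaw":-0.6},
    {"delta_pos":[37.5,-2.5,10],"turn":0,"jaw":-0.6},
    {"delta_pos":[37.5,-2.5,15],"turn":0,"jaw":-0.6},
    {"delta_pos":[37.5,-2.5,15],"turn":0,"jaw":-0.6},
    {"delta_pos":[0,0,20],"turn":0,"jaw":-0.6},
    {"delta_pos":[0,0,20],"turn":0,"jaw":-0.6}
  ]
}}

```text
time: 6.5
tool_pos: [0.446, 0.271, 0.2279]
tcp_rot: [2.281, 2.16, 0.001]
wrist_force: [-0.4, -1.1, -1.6]
width: 0.365
grip_force: 30.5
```

```bash
python3 - <<'E'
from h import *
go(447.1,269.9,86.2,16)
c=cam("top"); s=cam("side")
a=cv2.resize(s["pixels"][90:190,260:360],(400,400),interpolation=cv2.INTER_CUBIC)
b=cv2.resize(c["pixels"][170:230,150:210],(400,400),interpolation=cv2.INTER_CUBIC)
cv2.imwrite("pics/g2.png",np.hstack([a,b])[:,:,::-1])
for t in (12,18,25,35): print(t,rect(c,354,206,.078,t),rect(s,321,230,.078,t))
E
```

```text
t6.50 p [446.  271.  227.9] tilt [ 6.e-04  5.e-04 -1.e+00] yaw 86.9 q6 0.55 turn(tool) 0.012 shift after turn [-1.1  1.2 38.9] before [-1.1  1.2 38.9] w 0.365 gf 30.5 F [-0.4 -1.1 -1.6]
12 [ 448.5 -249.9  119.7   38.7  109.7] [ 448.2 -253.6  120.1   38.7  109.9]
18 [ 449.3 -250.7  121.8   39.8  109.7] [ 448.2 -253.8  120.4   39.5  109.9]
25 [ 449.4 -251.1  122.5   39.8  109.6] [ 447.8 -252.8  123.1   40.3  109.8]
35 [ 449.3 -250.7  123.7   39.8  109.6] [ 448.3 -252.8  123.4   41.8  109.9]
```

View pics/g2.png

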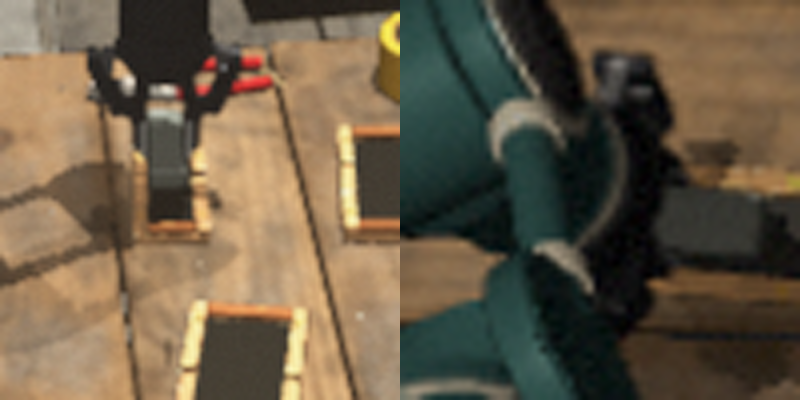

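The slip stone hangs level over its base (side crop (170,150), base below). I'll check the base positions in the side view before lowering.

```bash
python3 - <<'E'
from h import *
c=cam("side"); t=cam("top"); z=np.load("c0.npz"); c["pixels"]=z["s"]; t["pixels"]=z["t"]
for k,(x,y,a) in BASE.items():
    u,v=proj(c,[x/1000,y/1000,.011])[0].round().astype(int)
    u2,v2=proj(t,[x/1000,y/1000,.011])[0].round().astype(int)
    print(k,(u,v),[rect(c,u,v,.011,q).tolist() for q in(12,20,28)],rect(t,u2,v2,.011,20))
E
```

```text
coarse (np.int64(319), np.int64(187)) [[473.4, -13.1, 178.9, 64.1, 77.8], [474.4, -11.2, 184.6, 66.2, 77.7], [473.9, -11.0, 185.2, 67.6, 77.5]] [474.2 -14.  187.9  70.5  77.8]
medium (np.int64(382), np.int64(242)) [[620.0, -269.5, 148.5, 55.7, 85.7], [620.5, -268.3, 151.1, 57.7, 85.9], [620.5, -268.4, 155.1, 58.0, 86.1]] [ 620.9 -270.1  159.1   60.1   85.4]
fine (np.int64(355), np.int64(134)) [[638.5, 271.4, 121.7, 44.7, 81.8], [638.5, 271.7, 122.5, 44.9, 81.8], [638.6, 271.7, 122.2, 45.7, 82.1]] [638.1 266.5 134.7  48.5  82.5]
slip (np.int64(302), np.int64(137)) [[448.4, 272.1, 94.1, 31.6, 85.0], [448.7, 275.2, 100.3, 31.6, 85.0], [447.1, 275.4, 100.5, 35.4, 85.1]] [445.9 270.7 110.2  40.   88.3]
```

>>> {"name": "drive_tool", "arguments": {
  "increments": [
    {"delta_pos":[-1,1,8],"turn":0.01,"jaw":-0.6},
    {"delta_pos":[0,0,9],"turn":0,"jaw":-0.6},
    {"delta_pos":[0,0,7],"turn":0,"jaw":-0.6},
    {"delta_pos":[0,0,5],"turn":0,"jaw":-0.6},
    {"delta_pos":[0,0,4],"turn":0,"jaw":-0.6},
    {"delta_pos":[0,0,3],"turn":0,"jaw":-0.6},
    {"delta_pos":[0,0,1],"turn":0,"jaw":-0.6},
    {"delta_pos":[0,0,0],"turn":0,"jaw":-0.6}
  ]
}}

```text
time: 7.37
tool_pos: [0.4472, 0.2675, 0.1914]
tcp_rot: [-2.3, -2.14, 0.001]
wrist_force: [0.4, 0.3, -2.3]
width: 0.365
grip_force: 30.5
```

>>> {"name": "drive_tool", "arguments": {
  "increments": [
    {"delta_pos":[0,0,1],"turn":0,"jaw":-0.6},
    {"delta_pos":[0,0,1],"turn":0,"jaw":-0.6},
    {"delta_pos":[0,0,0],"turn":0,"jaw":-0.6}
  ]
}}

```text
time: 7.62
tool_pos: [0.4474, 0.2677, 0.1899]
tcp_rot: [2.3, 2.14, 0.001]
wrist_force: [0.5, 0.2, -1.4]
width: 0.365
grip_force: 30.5
```

>>> {"name": "drive_tool", "arguments": {
  "increments": [
    {"delta_pos":[2,0,0],"turn":0,"jaw":-0.6},
    {"delta_pos":[0,0,1],"turn":0,"jaw":-0.6},
    {"delta_pos":[0,0,1],"turn":0,"jaw":-0.6},
    {"delta_pos":[0,0,0],"turn":0,"jaw":-0.6}
  ]
}}

```text
time: 7.95
tool_pos: [0.4476, 0.2698, 0.1898]
tcp_rot: [-2.3, -2.14, 0.001]
wrist_force: [-5.9, -2.8, 14.3]
width: 0.367
grip_force: 32.4
```

>>> {"name": "drive_tool", "arguments": {
  "increments": [
    {"delta_pos":[0,0,-1],"turn":0,"jaw":-0.15},
    {"delta_pos":[0,0,0],"turn":0,"jaw":0},
    {"delta_pos":[0,0,0],"turn":0,"jaw":0.1},
    {"delta_pos":[0,0,0],"turn":0,"jaw":0.1},
    {"delta_pos":[0,0,0],"turn":0,"jaw":0.1}
  ]
}}

```text
time: 8.37
tool_pos: [0.4474, 0.2696, 0.1885]
tcp_rot: [-2.3, -2.14, 0.0]
wrist_force: [0.0, -0.1, -0.2]
width: 0.551
grip_force: 0.0
```

>>> {"name": "drive_tool", "arguments": {
  "increments": [
    {"delta_pos":[0,0,-10],"turn":0,"jaw":0.1},
    {"delta_pos":[0,0,-20],"turn":0,"jaw":0.1},
    {"delta_pos":[0,0,-35],"turn":0,"jaw":0.2},
    {"delta_pos":[0,0,-30],"turn":0,"jaw":0.4},
    {"delta_pos":[0,0,0],"turn":0,"jaw":0.4}
  ]
}}

```text
time: 8.78
tool_pos: [0.4501, 0.271, 0.2911]
tcp_rot: [2.298, 2.138, 0.018]
wrist_force: [1.0, 0.7, 1.8]
width: 0.702
grip_force: 0.0
```

```bash
python3 - <<'E'
from h import *
c=cam("top"); s=cam("side")
print(proj(s,[.447,.27,.031]))
a=cv2.resize(s["pixels"][110:160,275:325],(500,500),interpolation=cv2.INTER_CUBIC)
cv2.imwrite("pics/g3.png",a[:,:,::-1])
print([rect(c,354,206,.078,t).tolist() for t in(18,30)],[rect(s,321,230,.078,t).tolist() for t in(18,30)])
go(448.8,-251.8,109.8,110)
E
```

```text
[[302.02655226 131.99393955]]
[[449.3, -250.7, 121.6, 39.7, 109.7], [449.5, -251.1, 122.7, 39.8, 109.6]] [[448.2, -253.8, 120.4, 39.5, 109.9], [447.8, -252.7, 123.1, 40.8, 110.1]]
t8.88 p [448.2 270.  286.2] tilt [ 0.0043  0.0023 -1.    ] yaw 85.9 q6 0.57 turn(tool) -0.418 shift after turn [-491.2 -176.2    1.2] before [-520.4   38.1    2. ] w 0.699 gf 0.0 F [-0.4 -0.2 -0.8]
```

View pics/g3.png

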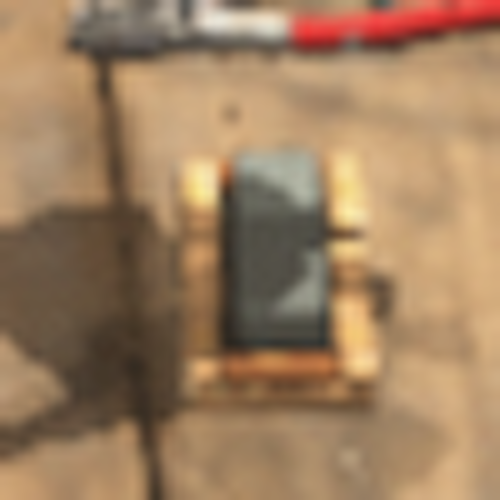

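The slip stone sits flat inside the recess (crop (278,250)). Next is the fine stone at (448.8, -252), 109.8°; its size matches.

>>> {"name": "drive_tool", "arguments": {
  "increments": [
    {"delta_pos":[-37,2.5,0],"turn":0,"jaw":0.5},
    {"delta_pos":[-37,2.5,0],"turn":0,"jaw":0.5},
    {"delta_pos":[-37,2.5,0],"turn":0,"jaw":0.5},
    {"delta_pos":[-37,2.5,0],"turn":0,"jaw":0.5},
    {"delta_pos":[-37,2.5,0],"turn":0,"jaw":0.5},
    {"delta_pos":[-37,2.5,0],"turn":0,"jaw":0.5},
    {"delta_pos":[-37,2.5,0],"turn":0,"jaw":0.5},
    {"delta_pos":[-37,2.5,0],"turn":0,"jaw":0.5}
  ]
}}

```text
time: 9.55
tool_pos: [0.4447, -0.0287, 0.2823]
tcp_rot: [-2.298, -2.139, 0.003]
wrist_force: [0.2, -0.3, -0.1]
width: 0.751
grip_force: 0.0
```

>>> {"name": "drive_tool", "arguments": {
  "increments": [
    {"delta_pos":[-37,3,0],"turn":0,"jaw":0.5},
    {"delta_pos":[-37,3,0],"turn":0,"jaw":0.5},
    {"delta_pos":[-37,3,0],"turn":0,"jaw":0.5},
    {"delta_pos":[-37,3,0],"turn":0,"jaw":0.5},
    {"delta_pos":[-37,3,0],"turn":0,"jaw":0.5},
    {"delta_pos":[-37,3,0],"turn":0,"jaw":0.5},
    {"delta_pos":[0,0,0],"turn":-0.1,"jaw":0.5},
    {"delta_pos":[0,0,0],"turn":-0.12,"jaw":0.5}
  ]
}}

```text
time: 10.22
tool_pos: [0.4471, -0.2519, 0.2821]
tcp_rot: [-2.048, -2.378, 0.001]
wrist_force: [-0.7, 0.6, 0.2]
width: 0.748
grip_force: 0.0
```

>>> {"name": "drive_tool", "arguments": {
  "increments": [
    {"delta_pos":[0,0,0],"turn":-0.1,"jaw":0.5},
    {"delta_pos":[0,0,0],"turn":-0.1,"jaw":0.5},
    {"delta_pos":[0,0,0],"turn":0,"jaw":0.5},
    {"delta_pos":[0,0,0],"turn":0,"jaw":0.5}
  ]
}}

```text
time: 10.55
tool_pos: [0.4474, -0.2495, 0.2823]
tcp_rot: [-1.805, -2.568, 0.0]
wrist_force: [0.7, -0.4, -0.5]
width: 0.75
grip_force: 0.0
```

```bash
python3 - <<'E'
from h import *
go(448.8,-252,109.8,61)
E
```

```text
t10.55 p [ 447.4 -249.5  282.3] tilt [-0.0024  0.0015 -1.    ] yaw 109.8 q6 -0.90 turn(tool) -0.000 shift after turn [-2.9  0.6 48.3] before [-2.9  0.6 48.3] w 0.750 gf 0.0 F [ 0.7 -0.4 -0.5]
```

>>> {"name": "drive_tool", "arguments": {
  "increments": [
    {"delta_pos":[-3,0.5,20],"turn":0,"jaw":0.5},
    {"delta_pos":[0,0,12],"turn":0,"jaw":0.4},
    {"delta_pos":[0,0,9],"turn":0,"jaw":0.4},
    {"delta_pos":[0,0,5],"turn":0,"jaw":0.4},
    {"delta_pos":[0,0,2],"turn":0,"jaw":0.3},
    {"delta_pos":[0,0,0],"turn":0,"jaw":0.3},
    {"delta_pos":[0,0,0],"turn":0,"jaw":0.2},
    {"delta_pos":[0,0,0],"turn":0,"jaw":0.1}
  ]
}}

```text
time: 11.22
tool_pos: [0.4499, -0.2527, 0.2364]
tcp_rot: [1.803, 2.571, 0.0]
wrist_force: [-0.6, 0.6, -0.3]
width: 0.552
grip_force: 0.0
```

>>> {"name": "drive_tool", "arguments": {
  "increments": [
    {"delta_pos":[0,0,0],"turn":0,"jaw":-0.1},
    {"delta_pos":[0,0,0],"turn":0,"jaw":-0.3},
    {"delta_pos":[0,0,0],"turn":0,"jaw":-0.4},
    {"delta_pos":[0,0,0],"turn":0,"jaw":-0.4},
    {"delta_pos":[0,0,0],"turn":0,"jaw":-0.4}
  ],
  "grip_force": 40
}}

```text
time: 11.63
tool_pos: [0.45, -0.2528, 0.2367]
tcp_rot: [1.802, 2.571, -0.0]
wrist_force: [-0.5, 1.0, 5.8]
width: 0.483
grip_force: 42.8
```

>>> {"name": "drive_tool", "arguments": {
  "increments": [
    {"delta_pos":[0,0,-3],"turn":0,"jaw":-0.4},
    {"delta_pos":[0,0,0],"turn":0,"jaw":-0.4}
  ]
}}

```text
time: 11.8
tool_pos: [0.4493, -0.2523, 0.2385]
tcp_rot: [-1.803, -2.572, -0.0]
wrist_force: [0.7, 0.1, -2.2]
width: 0.481
grip_force: 41.9
```

>>> {"name": "drive_tool", "arguments": {
  "increments": [
    {"delta_pos":[0,0,-15],"turn":0.0,"jaw":-0.4},
    {"delta_pos":[0,0,-25],"turn":0.115,"jaw":-0.4},
    {"delta_pos":[0,0,-5],"turn":0.12,"jaw":-0.4},
    {"delta_pos":[0,0,0],"turn":0.12,"jaw":-0.4},
    {"delta_pos":[0,0,0],"turn":0.12,"jaw":-0.4},
    {"delta_pos":[0,0,0],"turn":0,"jaw":-0.4},
    {"delta_pos":[0,0,0],"turn":0,"jaw":-0.4}
  ]
}}

```text
time: 12.38
tool_pos: [0.4491, -0.2522, 0.2828]
tcp_rot: [-2.353, -2.079, 0.001]
wrist_force: [-0.4, 1.0, -2.7]
width: 0.477
grip_force: 41.9
```

```bash
python3 - <<'E'
from h import *
go(637.8,266,82.6,83)
c=cam("top");print(onz(c,[[250,142],[298,147],[268,133]],.04).round(3).tolist())
E
```

```text
t12.38 p [ 449.1 -252.2  282.8] tilt [-0.0014  0.001  -1.    ] yaw 82.9 q6 -0.44 turn(tool) 0.005 shift after turn [538.1 120.5  27.1] before [537.5 123.4  27.1] w 0.477 gf 41.9 F [-0.4  1.  -2.7]
[[0.653, 0.091, 0.04], [0.639, -0.067, 0.04], [0.684, 0.033, 0.04]]
```

>>> {"name": "drive_tool", "arguments": {
  "increments": [
    {"delta_pos":[36,8,0],"turn":0.005,"jaw":-0.4},
    {"delta_pos":[36,8,0],"turn":0,"jaw":-0.4},
    {"delta_pos":[36,8,0],"turn":0,"jaw":-0.4},
    {"delta_pos":[36,8,0],"turn":0,"jaw":-0.4},
    {"delta_pos":[36,8,0],"turn":0,"jaw":-0.4},
    {"delta_pos":[36,8,0],"turn":0,"jaw":-0.4},
    {"delta_pos":[36,8,0],"turn":0,"jaw":-0.4},
    {"delta_pos":[36,8,0],"turn":0,"jaw":-0.4}
  ]
}}

```text
time: 13.1
tool_pos: [0.5508, 0.0265, 0.2832]
tcp_rot: [-2.36, -2.073, 0.001]
wrist_force: [1.9, 0.3, -3.3]
width: 0.479
grip_force: 41.9
```

>>> {"name": "drive_tool", "arguments": {
  "increments": [
    {"delta_pos":[36,8,0],"turn":0,"jaw":-0.4},
    {"delta_pos":[36,8,0],"turn":0,"jaw":-0.4},
    {"delta_pos":[36,8,0],"turn":0,"jaw":-0.4},
    {"delta_pos":[36,8,0],"turn":0,"jaw":-0.4},
    {"delta_pos":[36,8,0],"turn":0,"jaw":-0.4},
    {"delta_pos":[36,8,0],"turn":0,"jaw":-0.4},
    {"delta_pos":[34,8,0],"turn":0,"jaw":-0.4},
    {"delta_pos":[0,0,0],"turn":0,"jaw":-0.4}
  ]
}}

```text
time: 13.77
tool_pos: [0.6404, 0.271, 0.2832]
tcp_rot: [-2.356, -2.077, -0.007]
wrist_force: [-0.4, 0.1, -2.3]
width: 0.475
grip_force: 41.9
```

>>> {"name": "drive_tool", "arguments": {
  "increments": [
    {"delta_pos":[0,0,0],"turn":0,"jaw":-0.4},
    {"delta_pos":[0,0,0],"turn":0,"jaw":-0.4}
  ]
}}

```text
time: 13.93
tool_pos: [0.6386, 0.2651, 0.2825]
tcp_rot: [-2.36, -2.073, 0.004]
wrist_force: [-0.9, 0.3, -2.1]
width: 0.479
grip_force: 41.9
```

```bash
python3 - <<'E'
from h import *
go(637.8,266,82.6,18.7)
c=cam("top"); s=cam("side")
for t in(18,25,32):print(rect(c,*proj(c,[.449,-.255,.056])[0].round().astype(int),.056,t).tolist(),rect(s,*proj(s,[.449,-.255,.056])[0].round().astype(int),.056,t).tolist())
E
```

```text
t13.93 p [638.6 265.1 282.5] tilt [-0.0021 -0.0013 -1.    ] yaw 82.6 q6 0.49 turn(tool) -0.000 shift after turn [ 0.9 -0.7 90.8] before [ 0.9 -0.7 90.8] w 0.479 gf 41.9 F [-0.9  0.3 -2.1]
[451.1, -244.7, 145.7, 50.2, 106.6] [463.2, -240.0, 154.0, 80.0, 107.0]
[462.3, -242.8, 148.3, 73.3, 106.5] [474.6, -175.6, 575.5, 151.1, 89.9]
[478.8, -225.1, 214.1, 116.7, 107.2] [726.2, -168.9, 1196.8, 339.9, 89.8]
```

>>> {"name": "drive_tool", "arguments": {
  "increments": [
    {"delta_pos":[1,-0.5,20],"turn":0,"jaw":-0.4},
    {"delta_pos":[0,0,22],"turn":0,"jaw":-0.4},
    {"delta_pos":[0,0,18],"turn":0,"jaw":-0.4},
    {"delta_pos":[0,0,12],"turn":0,"jaw":-0.4},
    {"delta_pos":[0,0,8],"turn":0,"jaw":-0.4},
    {"delta_pos":[0,0,5],"turn":0,"jaw":-0.4},
    {"delta_pos":[0,0,2],"turn":0,"jaw":-0.4},
    {"delta_pos":[0,0,0],"turn":0,"jaw":-0.4}
  ]
}}

```text
time: 14.7
tool_pos: [0.6388, 0.2657, 0.1968]
tcp_rot: [2.363, 2.07, -0.001]
wrist_force: [-0.9, -1.5, -4.0]
width: 0.482
grip_force: 41.8
```

>>> {"name": "drive_tool", "arguments": {
  "increments": [
    {"delta_pos":[0,0,1],"turn":0,"jaw":-0.4},
    {"delta_pos":[0,0,1],"turn":0,"jaw":-0.4},
    {"delta_pos":[0,0,0],"turn":0,"jaw":-0.4}
  ]
}}

```text
time: 14.95
tool_pos: [0.6391, 0.2657, 0.1955]
tcp_rot: [2.362, 2.07, 0.0]
wrist_force: [-1.2, -5.4, -0.8]
width: 0.476
grip_force: 42.1
```

>>> {"name": "drive_tool", "arguments": {
  "increments": [
    {"delta_pos":[0,0,1],"turn":0,"jaw":-0.4},
    {"delta_pos":[0,0,0],"turn":0,"jaw":-0.4}
  ]
}}

```text
time: 15.12
tool_pos: [0.6392, 0.2656, 0.1945]
tcp_rot: [2.362, 2.069, 0.001]
wrist_force: [-0.8, -3.9, -0.9]
width: 0.482
grip_force: 42.2
```

```bash
python3 - <<'E'
from h import *
go(637.8,266,82.6,18.7)
s=cam("side");u,v=proj(s,[.638,.266,.03])[0].astype(int)
a=cv2.resize(s["pixels"][v-25:v+25,u-25:u+25],(500,500),interpolation=cv2.INTER_CUBIC)
cv2.imwrite("pics/g4.png",a[:,:,::-1])
E
```

```text
t15.12 p [639.2 265.6 194.5] tilt [ 1.2e-03 -7.0e-04 -1.0e+00] yaw 82.4 q6 0.49 turn(tool) -0.003 shift after turn [ 0.2 -1.4  2.8] before [ 0.2 -1.4  2.8] w 0.482 gf 42.2 F [-0.8 -3.9 -0.9]
```

View pics/g4.png

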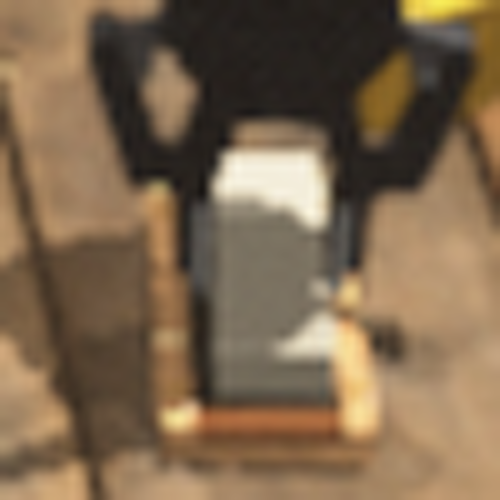

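The fine stone hangs inside the walls (crop (270,280)), close to the right and far walls. I'll nudge it off them and lower it.

>>> {"name": "drive_tool", "arguments": {
  "increments": [
    {"delta_pos":[-2,-2,0],"turn":0,"jaw":-0.4},
    {"delta_pos":[0,0,1],"turn":0,"jaw":-0.4},
    {"delta_pos":[0,0,1],"turn":0,"jaw":-0.4},
    {"delta_pos":[0,0,0],"turn":0,"jaw":-0.4}
  ]
}}

```text
time: 15.5
tool_pos: [0.6366, 0.2649, 0.1918]
tcp_rot: [-2.363, -2.07, -0.002]
wrist_force: [-0.1, -0.3, -2.1]
width: 0.479
grip_force: 42.0
```

>>> {"name": "drive_tool", "arguments": {
  "increments": [
    {"delta_pos":[0,0,1],"turn":0,"jaw":-0.4},
    {"delta_pos":[0,0,0],"turn":0,"jaw":-0.4}
  ]
}}

```text
time: 15.67
tool_pos: [0.6367, 0.2649, 0.1917]
tcp_rot: [-2.363, -2.07, -0.001]
wrist_force: [-2.7, 0.6, 3.7]
width: 0.476
grip_force: 42.6
```

>>> {"name": "drive_tool", "arguments": {
  "increments": [
    {"delta_pos":[0,0,0],"turn":0,"jaw":0.0},
    {"delta_pos":[0,0,0],"turn":0,"jaw":0.15},
    {"delta_pos":[0,0,0],"turn":0,"jaw":0.3},
    {"delta_pos":[0,0,0],"turn":0,"jaw":0.3},
    {"delta_pos":[0,0,0],"turn":0,"jaw":0.3}
  ]
}}

```text
time: 16.08
tool_pos: [0.6366, 0.2644, 0.1906]
tcp_rot: [2.363, 2.07, 0.0]
wrist_force: [-0.2, 0.2, -0.5]
width: 0.649
grip_force: 0.0
```

>>> {"name": "drive_tool", "arguments": {
  "increments": [
    {"delta_pos":[0,0,-10],"turn":0,"jaw":0.3},
    {"delta_pos":[0,0,-20],"turn":0,"jaw":0.3},
    {"delta_pos":[0,0,-35],"turn":0,"jaw":0.5},
    {"delta_pos":[0,0,-30],"turn":0,"jaw":0.8},
    {"delta_pos":[0,0,0],"turn":0,"jaw":0.8},
    {"delta_pos":[0,0,0],"turn":0,"jaw":0.8}
  ]
}}

```text
time: 16.58
tool_pos: [0.6379, 0.2649, 0.2902]
tcp_rot: [2.361, 2.068, 0.011]
wrist_force: [-1.0, 0.1, 0.3]
width: 0.902
grip_force: 0.0
```

```bash
python3 - <<'E'
from h import *
s=cam("side"); c=cam("top")
for k,z in(("fine",.033),("slip",.031)):
    x,y,a=BASE[k]
    for q in (12,20,30):
        for w in(c,s):
            try: print(k,q,rect(w,*proj(w,[x/1000,y/1000-.025,z])[0].round().astype(int),z,q).tolist())
            except Exception as e: print(e)
go(451,-245.5,106.6,110)
E
```

```text
max() iterable argument is empty
fine 12 [642.7, 378.7, 3442.4, 2284.2, 175.6]
max() iterable argument is empty
fine 20 [642.7, 378.7, 3442.4, 2284.2, 175.6]
max() iterable argument is empty
fine 30 [784.9, 365.0, 3163.1, 2280.8, 175.7]
slip 12 [448.6, 242.0, 29.9, 19.6, 91.3]
slip 12 [449.2, 238.7, 24.5, 17.4, 84.3]
slip 20 [448.6, 243.6, 33.3, 19.6, 91.3]
slip 20 [448.9, 235.8, 30.5, 17.4, 84.3]
slip 30 [449.0, 243.5, 32.9, 26.5, 93.2]
slip 30 [449.1, 238.8, 36.7, 17.5, 84.3]
t16.68 p [636.2 264.3 285.8] tilt [-1.e-04 -1.e-04 -1.e+00] yaw 82.4 q6 0.49 turn(tool) -0.422 shift after turn [-435.6 -323.2    2.9] before [-529.8 -116.5    2.9] w 0.900 gf 0.0 F [ 0.8 -0.2 -0.4]
```

>>> {"name": "drive_tool", "arguments": {
  "increments": [
    {"delta_pos":[-35.5,-8,0],"turn":0,"jaw":0.7},
    {"delta_pos":[-35.5,-8,0],"turn":0,"jaw":0.7},
    {"delta_pos":[-35.5,-8,0],"turn":0,"jaw":0.7},
    {"delta_pos":[-35.5,-8,0],"turn":0,"jaw":0.7},
    {"delta_pos":[-35.5,-8,0],"turn":0,"jaw":0.7},
    {"delta_pos":[-35.5,-8,0],"turn":0,"jaw":0.7},
    {"delta_pos":[-35.5,-8,0],"turn":0,"jaw":0.7},
    {"delta_pos":[-35.5,-8,0],"turn":0,"jaw":0.7}
  ]
}}

```text
time: 17.35
tool_pos: [0.5338, -0.01, 0.2837]
tcp_rot: [-2.361, -2.069, 0.004]
wrist_force: [0.1, -0.2, 0.0]
width: 0.853
grip_force: 0.0
```

>>> {"name": "drive_tool", "arguments": {
  "increments": [
    {"delta_pos":[-35,-7.5,0],"turn":0,"jaw":0.7},
    {"delta_pos":[-35,-7.5,0],"turn":0,"jaw":0.7},
    {"delta_pos":[-35,-7.5,0],"turn":0,"jaw":0.7},
    {"delta_pos":[-35,-7.5,0],"turn":0,"jaw":0.7},
    {"delta_pos":[-35,-7.5,0],"turn":0,"jaw":0.7},
    {"delta_pos":[-35,-7.5,0],"turn":0,"jaw":0.7},
    {"delta_pos":[-35,-7.5,0],"turn":0,"jaw":0.7},
    {"delta_pos":[0,0,0],"turn":-0.12,"jaw":0.7}
  ]
}}

```text
time: 18.02
tool_pos: [0.4489, -0.2488, 0.2841]
tcp_rot: [-2.237, -2.203, 0.005]
wrist_force: [0.4, -0.2, 0.3]
width: 0.848
grip_force: 0.0
```

>>> {"name": "drive_tool", "arguments": {
  "increments": [
    {"delta_pos":[0,0,10],"turn":-0.1,"jaw":0.7},
    {"delta_pos":[0,0,10],"turn":-0.1,"jaw":0.7},
    {"delta_pos":[0,0,10],"turn":-0.1,"jaw":0.7},
    {"delta_pos":[0,0,0],"turn":0,"jaw":0.7},
    {"delta_pos":[0,0,0],"turn":0,"jaw":0.7}
  ]
}}

```text
time: 18.43
tool_pos: [0.4503, -0.2441, 0.2537]
tcp_rot: [-1.881, -2.511, 0.001]
wrist_force: [0.2, 0.1, -0.5]
width: 0.852
grip_force: 0.0
```

```bash
python3 - <<'E'
from h import *
go(451,-245.5,106.6,36)
s=cam("side"); c=cam("top")
for k,z in(("fine",.033),("slip",.031)):
    x,y,a=BASE[k]
    for q in (12,20,30):
        for w in(c,s):
            try: print(k,q,rect(w,*proj(w,[x/1000,y/1000,z])[0].round().astype(int),z,q).tolist())
            except Exception as e: print(e)
E
```

```text
t18.43 p [ 450.3 -244.1  253.7] tilt [-0.004   0.0024 -1.    ] yaw 106.3 q6 -0.83 turn(tool) -0.005 shift after turn [-1.7  0.4 44.7] before [-1.7  0.4 44.7] w 0.852 gf 0.0 F [ 0.2  0.1 -0.5]
fine 12 [638.2, 268.7, 121.0, 37.3, 82.3]
fine 12 [638.6, 264.0, 110.3, 35.4, 80.5]
fine 20 [639.5, 268.5, 121.0, 39.9, 82.3]
fine 20 [639.1, 267.3, 115.5, 39.6, 82.7]
fine 30 [643.0, 268.0, 122.3, 48.0, 82.3]
fine 30 [638.9, 264.5, 121.4, 40.7, 82.5]
slip 12 [448.8, 273.2, 92.2, 25.4, 86.1]
max() iterable argument is empty
slip 20 [448.9, 273.3, 93.7, 27.0, 87.2]
max() iterable argument is empty
slip 30 [449.0, 273.5, 95.1, 28.1, 86.2]
slip 30 [512.5, 240.5, 79.3, 26.3, 43.3]
```

Both placed stones measure within 4 mm of their base centres at the seated height. Now the medium stone.

>>> {"name": "drive_tool", "arguments": {
  "increments": [
    {"delta_pos":[-1.5,0.5,14],"turn":0,"jaw":0.7},
    {"delta_pos":[0,0,12],"turn":0,"jaw":0.7},
    {"delta_pos":[0,0,9],"turn":0,"jaw":0.65},
    {"delta_pos":[0,0,6],"turn":0,"jaw":0.6},
    {"delta_pos":[0,0,3],"turn":0,"jaw":0.6},
    {"delta_pos":[0,0,0],"turn":0,"jaw":0.5},
    {"delta_pos":[0,0,0],"turn":0,"jaw":0.4},
    {"delta_pos":[0,0,0],"turn":0,"jaw":0.3}
  ]
}}

```text
time: 19.2
tool_pos: [0.4523, -0.2461, 0.2121]
tcp_rot: [-1.879, -2.517, 0.001]
wrist_force: [-1.4, -1.0, 0.2]
width: 0.651
grip_force: 0.8
```

>>> {"name": "drive_tool", "arguments": {
  "increments": [
    {"delta_pos":[0,0,0],"turn":0,"jaw":0.1},
    {"delta_pos":[0,0,0],"turn":0,"jaw":-0.1},
    {"delta_pos":[0,0,0],"turn":0,"jaw":-0.2},
    {"delta_pos":[0,0,0],"turn":0,"jaw":-0.2},
    {"delta_pos":[0,0,0],"turn":0,"jaw":-0.2}
  ],
  "grip_force": 60
}}

```text
time: 19.62
tool_pos: [0.4526, -0.2462, 0.2125]
tcp_rot: [1.879, 2.516, -0.0]
wrist_force: [-1.7, 0.2, 5.9]
width: 0.593
grip_force: 65.3
```

>>> {"name": "drive_tool", "arguments": {
  "increments": [
    {"delta_pos":[0,0,-3],"turn":0,"jaw":-0.2},
    {"delta_pos":[0,0,0],"turn":0,"jaw":-0.2}
  ]
}}

```text
time: 19.78
tool_pos: [0.4522, -0.2457, 0.2145]
tcp_rot: [-1.88, -2.517, -0.001]
wrist_force: [0.1, -0.1, -3.6]
width: 0.59
grip_force: 64.2
```

>>> {"name": "drive_tool", "arguments": {
  "increments": [
    {"delta_pos":[0,0,-12],"turn":0.0,"jaw":-0.2},
    {"delta_pos":[0,0,-20],"turn":0.0,"jaw":-0.2},
    {"delta_pos":[0,0,-13],"turn":0.12,"jaw":-0.2},
    {"delta_pos":[0,0,0],"turn":0.12,"jaw":-0.2},
    {"delta_pos":[0,0,0],"turn":0.12,"jaw":-0.2},
    {"delta_pos":[0,0,0],"turn":0,"jaw":-0.2},
    {"delta_pos":[0,0,0],"turn":0,"jaw":-0.2}
  ]
}}

```text
time: 20.37
tool_pos: [0.4521, -0.2457, 0.2598]
tcp_rot: [-2.296, -2.144, -0.0]
wrist_force: [0.6, 0.5, -3.9]
width: 0.591
grip_force: 64.1
```

```bash
python3 - <<'E'
from h import *
go(620.2,-269.9,85.8,20)
E
```

```text
t20.37 p [ 452.1 -245.7  259.8] tilt [-2.e-04  3.e-04 -1.e+00] yaw 86.1 q6 -0.48 turn(tool) 0.005 shift after turn [-11.8 169.4  66.7] before [-12.6 169.4  66.7] w 0.591 gf 64.1 F [ 0.6  0.5 -3.9]
```

>>> {"name": "drive_tool", "arguments": {
  "increments": [
    {"delta_pos":[-2,28,0],"turn":0.005,"jaw":-0.2},
    {"delta_pos":[-2,28,0],"turn":0,"jaw":-0.2},
    {"delta_pos":[-2,28,0],"turn":0,"jaw":-0.2},
    {"delta_pos":[-2,28,0],"turn":0,"jaw":-0.2},
    {"delta_pos":[-2,28,0],"turn":0,"jaw":-0.2},
    {"delta_pos":[-2,29,0],"turn":0,"jaw":-0.2},
    {"delta_pos":[0,0,0],"turn":0,"jaw":-0.2},
    {"delta_pos":[0,0,0],"turn":0,"jaw":-0.2}
  ]
}}

```text
time: 21.03
tool_pos: [0.621, -0.2707, 0.2588]
tcp_rot: [-2.301, -2.138, 0.0]
wrist_force: [-1.0, 0.3, -4.2]
width: 0.591
grip_force: 64.6
```

```bash
python3 - <<'E'
from h import *
go(620.2,-269.9,85.8,20.5)
s=cam("side"); c=cam("top")
for q in(12,18,25,32):
  for w in(c,s):
    print(q,rect(w,*proj(w,[.449,-.245,.03])[0].round().astype(int),.03,q).tolist())
    if q<20:print("med",rect(w,*proj(w,[.62,-.305,.095])[0].round().astype(int),.095,q).tolist())
a=cv2.resize(s["pixels"][180:280,280:420],(700,500),interpolation=cv2.INTER_CUBIC)
cv2.imwrite("pics/g5.png",a[:,:,::-1])
E
```

```text
t21.03 p [ 621.  -270.7  258.8] tilt [-8.e-04  4.e-04 -1.e+00] yaw 85.8 q6 -0.37 turn(tool) -0.000 shift after turn [ 0.7 -0.8 65.3] before [ 0.7 -0.8 65.3] w 0.591 gf 64.6 F [-1.   0.3 -4.2]
12 [338.7, -192.1, 213.6, 21.5, 154.5]Traceback (most recent call last):
  File "<stdin>", line 7, in <module>
  File "h.py", line 24, in rect
    k=max(cv2.findContours(r,0,cv2.CHAIN_APPROX_NONE)[0],key=cv2.contourArea)
ValueError: max() iterable argument is empty
```

>>> {"name": "drive_tool", "arguments": {
  "increments": [
    {"delta_pos":[0.5,-0.5,15],"turn":0,"jaw":-0.2},
    {"delta_pos":[0,0,16],"turn":0,"jaw":-0.2},
    {"delta_pos":[0,0,12],"turn":0,"jaw":-0.2},
    {"delta_pos":[0,0,8],"turn":0,"jaw":-0.2},
    {"delta_pos":[0,0,5],"turn":0,"jaw":-0.2},
    {"delta_pos":[0,0,3],"turn":0,"jaw":-0.2},
    {"delta_pos":[0,0,2],"turn":0,"jaw":-0.2},
    {"delta_pos":[0,0,0],"turn":0,"jaw":-0.2}
  ]
}}

```text
time: 21.8
tool_pos: [0.6195, -0.2703, 0.1988]
tcp_rot: [2.305, 2.134, 0.0]
wrist_force: [-1.0, -0.5, -3.6]
width: 0.592
grip_force: 64.5
```

```bash
python3 - <<'E'
from h import *
go(620.2,-269.9,85.8,20.5)
s=cam("side")
a=cv2.resize(s["pixels"][205:285,340:420],(500,500),interpolation=cv2.INTER_CUBIC)
cv2.imwrite("pics/g5.png",a[:,:,::-1])
E
```

```text
t21.80 p [ 619.5 -270.3  198.8] tilt [ 3.e-04 -1.e-04 -1.e+00] yaw 85.6 q6 -0.37 turn(tool) -0.004 shift after turn [0.5 0.6 5.3] before [0.5 0.6 5.3] w 0.592 gf 64.5 F [-1.  -0.5 -3.6]
```

View pics/g5.png

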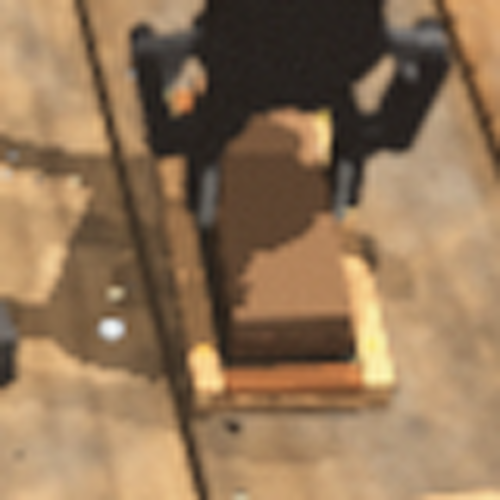

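The medium stone is between the walls (crop (285,240)) with no contact force. Lowering the last 5 mm.

>>> {"name": "drive_tool", "arguments": {
  "increments": [
    {"delta_pos":[0,0,2],"turn":0,"jaw":-0.2},
    {"delta_pos":[0,0,1],"turn":0,"jaw":-0.2},
    {"delta_pos":[0,0,1],"turn":0,"jaw":-0.2},
    {"delta_pos":[0,0,1],"turn":0,"jaw":-0.2},
    {"delta_pos":[0,0,0],"turn":0,"jaw":-0.2}
  ]
}}

```text
time: 22.27
tool_pos: [0.6195, -0.2702, 0.1937]
tcp_rot: [2.305, 2.134, 0.0]
wrist_force: [-0.2, -0.1, -4.6]
width: 0.593
grip_force: 64.6
```

>>> {"name": "drive_tool", "arguments": {
  "increments": [
    {"delta_pos":[0,0,1],"turn":0,"jaw":-0.2},
    {"delta_pos":[0,0,0],"turn":0,"jaw":-0.2}
  ]
}}

```text
time: 22.43
tool_pos: [0.6196, -0.2702, 0.1936]
tcp_rot: [2.305, 2.134, -0.0]
wrist_force: [-2.0, 1.4, 2.0]
width: 0.591
grip_force: 65.2
```

Floor contact, as predicted. Releasing and retreating up, then to the left for a clear view.

>>> {"name": "drive_tool", "arguments": {
  "increments": [
    {"delta_pos":[0,0,0],"turn":0,"jaw":0.25},
    {"delta_pos":[0,0,0],"turn":0,"jaw":0.4},
    {"delta_pos":[0,0,0],"turn":0,"jaw":0.5},
    {"delta_pos":[0,0,0],"turn":0,"jaw":0.5},
    {"delta_pos":[0,0,0],"turn":0,"jaw":0.5}
  ]
}}

```text
time: 22.85
tool_pos: [0.6196, -0.2703, 0.1929]
tcp_rot: [2.305, 2.134, 0.0]
wrist_force: [-0.0, -0.0, 0.2]
width: 0.748
grip_force: 0.0
```

>>> {"name": "drive_tool", "arguments": {
  "increments": [
    {"delta_pos":[0,0,-10],"turn":0,"jaw":0.5},
    {"delta_pos":[0,0,-20],"turn":0,"jaw":0.5},
    {"delta_pos":[0,0,-35],"turn":0,"jaw":0.7},
    {"delta_pos":[30,-20,-20],"turn":0,"jaw":1},
    {"delta_pos":[35,-20,0],"turn":0,"jaw":1},
    {"delta_pos":[35,-20,0],"turn":0,"jaw":1},
    {"delta_pos":[35,-20,0],"turn":0,"jaw":1},
    {"delta_pos":[35,-20,0],"turn":0,"jaw":1}
  ]
}}

```text
time: 23.52
tool_pos: [0.5319, -0.0918, 0.2788]
tcp_rot: [2.305, 2.132, 0.002]
wrist_force: [1.6, 0.4, 0.3]
width: 1.0
grip_force: 0.0
```

>>> {"name": "drive_tool", "arguments": {
  "increments": [
    {"delta_pos":[35,-15,0],"turn":0,"jaw":1},
    {"delta_pos":[35,0,0],"turn":0,"jaw":1},
    {"delta_pos":[35,0,0],"turn":0,"jaw":1},
    {"delta_pos":[0,0,0],"turn":0,"jaw":1}
  ]
}}

```text
time: 23.85
tool_pos: [0.5258, 0.0175, 0.2789]
tcp_rot: [-2.301, -2.139, -0.005]
wrist_force: [-0.3, 0.6, -0.8]
width: 0.999
grip_force: 0.0
```

```bash
python3 - <<'E'
from h import *
s=cam("side"); c=cam("top"); 
for q in(8,12,18,25):
  for w in(c,s):
   for n,x,y,z in(("coarse",.449,-.245,.03),("med",.62,-.27,.037)):
    try:print(q,n,rect(w,*proj(w,[x,y,z])[0].round().astype(int),z,q).tolist())
    except Exception as e: print(q,n,"none")
a=cv2.resize(c["pixels"][140:230,310:400],(400,400),interpolation=cv2.INTER_CUBIC)
b=cv2.resize(s["pixels"][195:285,290:410],(400,300),interpolation=cv2.INTER_CUBIC)
im=np.zeros((400,800,3),np.uint8); im[:,:400]=a; im[:300,400:]=b
cv2.imwrite("pics/g6.png",im[:,:,::-1])
E
```

```text
8 coarse [449.3, -250.5, 173.3, 59.5, 103.6]
8 med [620.4, -268.3, 143.8, 48.1, 85.2]
8 coarse [448.5, -254.0, 174.4, 58.0, 103.2]
8 med [620.4, -271.3, 147.1, 48.3, 85.8]
12 coarse [449.4, -251.1, 178.1, 60.1, 103.3]
12 med [621.4, -268.4, 144.5, 51.3, 86.2]
12 coarse [448.4, -253.0, 176.4, 60.2, 102.9]
12 med [633.5, -210.8, 273.6, 62.5, 78.3]
18 coarse [449.4, -233.3, 217.1, 84.2, 94.7]
18 med [622.2, -268.9, 145.2, 51.8, 85.5]
18 coarse [448.9, -252.9, 177.0, 60.8, 103.8]
18 med [642.7, -31.8, 626.9, 159.1, 90.0]
25 coarse [477.5, -342.2, 464.7, 157.9, 89.6]
25 med [627.3, -260.8, 162.3, 62.3, 86.0]
25 coarse [448.4, -253.1, 177.9, 62.6, 102.1]
25 med [641.0, -606.9, 304.1, 162.0, 90.5]
```

View pics/g6.png

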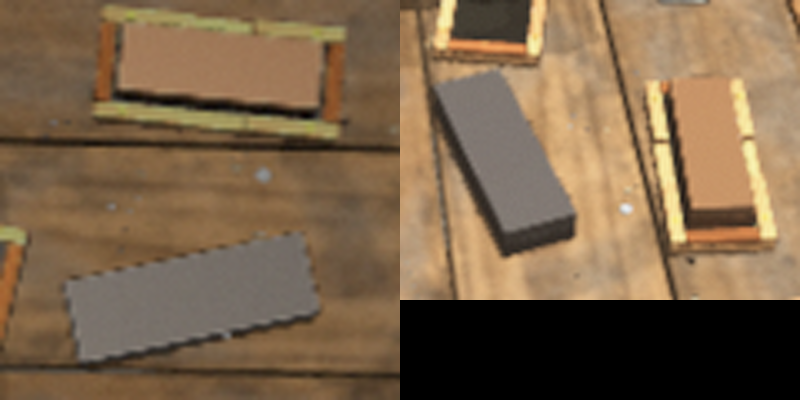

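The medium stone lies inside its base (left crop (220,62)). The coarse stone is free at (195,297), which is (449, -252) mm at 103.3°.

```bash
python3 -c "
from h import *
go(449,-252,103.3,10)"
```

```text
t23.95 p [526.1  14.  278.6] tilt [ 1.3e-03 -4.0e-04 -1.0e+00] yaw 85.8 q6 0.05 turn(tool) -0.306 shift after turn [-241.1 -136.3   95.5] before [-271.   -57.4   95.6] w 0.998 gf 0.0 F [-0.6 -1.2  0.4]
```

>>> {"name": "drive_tool", "arguments": {
  "increments": [
    {"delta_pos":[-34,-7,0],"turn":0,"jaw":1},
    {"delta_pos":[-34,-7,0],"turn":0,"jaw":1},
    {"delta_pos":[-34,-7,0],"turn":0,"jaw":1},
    {"delta_pos":[-34,-7,0],"turn":0,"jaw":1},
    {"delta_pos":[-34,-7,0],"turn":0,"jaw":1},
    {"delta_pos":[-34,-7,0],"turn":0,"jaw":1},
    {"delta_pos":[-34,-7,0],"turn":0,"jaw":1},
    {"delta_pos":[-33,-8,0],"turn":0,"jaw":1}
  ]
}}

```text
time: 24.62
tool_pos: [0.4469, -0.2562, 0.2782]
tcp_rot: [2.307, 2.131, -0.0]
wrist_force: [-0.0, 0.3, 0.3]
width: 0.998
grip_force: 0.0
```

>>> {"name": "drive_tool", "arguments": {
  "increments": [
    {"delta_pos":[0,0,12],"turn":-0.1,"jaw":1},
    {"delta_pos":[0,0,12],"turn":-0.1,"jaw":1},
    {"delta_pos":[0,0,6],"turn":-0.105,"jaw":1},
    {"delta_pos":[0,0,0],"turn":0,"jaw":1},
    {"delta_pos":[0,0,0],"turn":0,"jaw":1}
  ]
}}

```text
time: 25.03
tool_pos: [0.4475, -0.2541, 0.2476]
tcp_rot: [-1.96, -2.455, 0.001]
wrist_force: [0.2, 0.5, 0.6]
width: 1.003
grip_force: 0.0
```

```bash
python3 -c "
from h import *
go(449,-252,103.3,10)"
```

```text
t25.03 p [ 447.5 -254.1  247.6] tilt [-9.e-04  2.e-04 -1.e+00] yaw 102.8 q6 -0.79 turn(tool) -0.009 shift after turn [ 1.7  2.  64.6] before [ 1.7  1.9 64.6] w 1.003 gf 0.0 F [0.2 0.5 0.6]
```

>>> {"name": "drive_tool", "arguments": {
  "increments": [
    {"delta_pos":[1.5,2,14],"turn":-0.008,"jaw":1},
    {"delta_pos":[0,0,16],"turn":0,"jaw":1},
    {"delta_pos":[0,0,14],"turn":0,"jaw":1},
    {"delta_pos":[0,0,10],"turn":0,"jaw":1},
    {"delta_pos":[0,0,6],"turn":0,"jaw":1},
    {"delta_pos":[0,0,3],"turn":0,"jaw":0.9},
    {"delta_pos":[0,0,0],"turn":0,"jaw":0.8},
    {"delta_pos":[0,0,0],"turn":0,"jaw":0.7}
  ]
}}

```text
time: 25.7
tool_pos: [0.4502, -0.2513, 0.1852]
tcp_rot: [1.944, 2.466, 0.0]
wrist_force: [0.8, 0.0, 0.7]
width: 0.849
grip_force: 0.0
```

>>> {"name": "drive_tool", "arguments": {
  "increments": [
    {"delta_pos":[0,0,0],"turn":0,"jaw":0.5},
    {"delta_pos":[0,0,0],"turn":0,"jaw":0.3},
    {"delta_pos":[0,0,0],"turn":0,"jaw":0.1},
    {"delta_pos":[0,0,0],"turn":0,"jaw":0.1},
    {"delta_pos":[0,0,0],"turn":0,"jaw":0.1}
  ],
  "grip_force": 80
}}

```text
time: 26.12
tool_pos: [0.45, -0.2514, 0.1861]
tcp_rot: [1.944, 2.467, -0.001]
wrist_force: [-2.7, 0.7, 6.2]
width: 0.703
grip_force: 87.1
```

>>> {"name": "drive_tool", "arguments": {
  "increments": [
    {"delta_pos":[0,0,-3],"turn":0,"jaw":0.1},
    {"delta_pos":[0,0,0],"turn":0,"jaw":0.1}
  ]
}}

```text
time: 26.28
tool_pos: [0.4497, -0.251, 0.1879]
tcp_rot: [1.945, 2.467, 0.0]
wrist_force: [0.1, -0.4, -5.6]
width: 0.7
grip_force: 87.9
```

>>> {"name": "drive_tool", "arguments": {
  "increments": [
    {"delta_pos":[0,0,-10],"turn":0.0,"jaw":0.1},
    {"delta_pos":[0,0,-20],"turn":0.0,"jaw":0.1},
    {"delta_pos":[0,0,-18],"turn":0.09,"jaw":0.1},
    {"delta_pos":[0,0,0],"turn":0.12,"jaw":0.1},
    {"delta_pos":[0,0,0],"turn":0.12,"jaw":0.1},
    {"delta_pos":[0,0,0],"turn":0.12,"jaw":0.1},
    {"delta_pos":[0,0,0],"turn":0,"jaw":0.1},
    {"delta_pos":[0,0,0],"turn":0,"jaw":0.1}
  ]
}}

```text
time: 26.95
tool_pos: [0.4497, -0.2509, 0.2357]
tcp_rot: [-2.442, -1.975, 0.0]
wrist_force: [0.3, -0.3, -5.3]
width: 0.7
grip_force: 88.4
```

```bash
python3 -c "
from h import *
go(474.1,-14.3,77.7,24)"
```

```text
t26.95 p [ 449.7 -250.9  235.7] tilt [-4.e-04  3.e-04 -1.e+00] yaw 77.9 q6 -0.35 turn(tool) 0.004 shift after turn [236.4 -26.5  38.8] before [236.5 -25.5  38.8] w 0.700 gf 88.4 F [ 0.3 -0.3 -5.3]
```

>>> {"name": "drive_tool", "arguments": {
  "increments": [
    {"delta_pos":[34,-4,0],"turn":0.004,"jaw":0.1},
    {"delta_pos":[34,-4,0],"turn":0,"jaw":0.1},
    {"delta_pos":[34,-4,0],"turn":0,"jaw":0.1},
    {"delta_pos":[34,-4,0],"turn":0,"jaw":0.1},
    {"delta_pos":[34,-4,0],"turn":0,"jaw":0.1},
    {"delta_pos":[34,-4,0],"turn":0,"jaw":0.1},
    {"delta_pos":[32,-2.5,0],"turn":0,"jaw":0.1},
    {"delta_pos":[0,0,0],"turn":0,"jaw":0.1}
  ]
}}

```text
time: 27.62
tool_pos: [0.4751, -0.0105, 0.2358]
tcp_rot: [-2.442, -1.974, -0.003]
wrist_force: [0.1, -0.1, -6.1]
width: 0.701
grip_force: 88.4
```

>>> {"name": "drive_tool", "arguments": {
  "increments": [
    {"delta_pos":[0,0,8],"turn":0,"jaw":0.1},
    {"delta_pos":[0,0,8],"turn":0,"jaw":0.1},
    {"delta_pos":[0,0,4],"turn":0,"jaw":0.1},
    {"delta_pos":[0,0,0],"turn":0,"jaw":0.1}
  ]
}}

```text
time: 27.95
tool_pos: [0.4736, -0.0159, 0.2137]
tcp_rot: [-2.449, -1.964, 0.005]
wrist_force: [0.6, -0.1, -5.8]
width: 0.706
grip_force: 88.3
```

```bash
python3 -c "
from h import *
go(474.1,-14.3,77.7,24)"
```

```text
t27.95 p [473.6 -15.9 213.7] tilt [-4.1e-03  1.0e-04 -1.0e+00] yaw 77.5 q6 0.13 turn(tool) -0.004 shift after turn [ 1.7  0.2 16.7] before [ 1.7  0.2 16.7] w 0.706 gf 88.3 F [ 0.6 -0.1 -5.8]
```

>>> {"name": "drive_tool", "arguments": {
  "increments": [
    {"delta_pos":[1,0,4],"turn":0,"jaw":0.1},
    {"delta_pos":[0,0,4],"turn":0,"jaw":0.1},
    {"delta_pos":[0,0,3],"turn":0,"jaw":0.1},
    {"delta_pos":[0,0,2],"turn":0,"jaw":0.1},
    {"delta_pos":[0,0,0],"turn":0,"jaw":0.1},
    {"delta_pos":[0,0,0],"turn":0,"jaw":0.1}
  ]
}}

```text
time: 28.45
tool_pos: [0.4751, -0.0141, 0.2026]
tcp_rot: [-2.45, -1.966, 0.0]
wrist_force: [0.1, -0.0, -6.3]
width: 0.699
grip_force: 88.4
```

>>> {"name": "drive_tool", "arguments": {
  "increments": [
    {"delta_pos":[0,0,1],"turn":0,"jaw":0.1},
    {"delta_pos":[0,0,1],"turn":0,"jaw":0.1},
    {"delta_pos":[0,0,0],"turn":0,"jaw":0.1}
  ]
}}

```text
time: 28.7
tool_pos: [0.4751, -0.0139, 0.2007]
tcp_rot: [2.45, 1.967, 0.0]
wrist_force: [-0.7, 0.1, -5.5]
width: 0.698
grip_force: 88.4
```

>>> {"name": "drive_tool", "arguments": {
  "increments": [
    {"delta_pos":[0,0,1],"turn":0,"jaw":0.1},
    {"delta_pos":[0,0,1],"turn":0,"jaw":0.1},
    {"delta_pos":[0,0,1],"turn":0,"jaw":0.1},
    {"delta_pos":[0,0,0],"turn":0,"jaw":0.1}
  ]
}}

```text
time: 29.03
tool_pos: [0.475, -0.0139, 0.1975]
tcp_rot: [-2.45, -1.966, 0.0]
wrist_force: [0.2, -0.7, -5.7]
width: 0.701
grip_force: 88.4
```

>>> {"name": "drive_tool", "arguments": {
  "increments": [
    {"delta_pos":[0,0,1],"turn":0,"jaw":0.1},
    {"delta_pos":[0,0,0],"turn":0,"jaw":0.1}
  ]
}}

```text
time: 29.2
tool_pos: [0.4752, -0.014, 0.1971]
tcp_rot: [-2.45, -1.966, 0.0]
wrist_force: [-2.9, 0.5, 0.2]
width: 0.696
grip_force: 89.1
```

Floor contact. Releasing, lifting and clearing the view.

>>> {"name": "drive_tool", "arguments": {
  "increments": [
    {"delta_pos":[0,0,0],"turn":0,"jaw":0.5},
    {"delta_pos":[0,0,0],"turn":0,"jaw":0.65},
    {"delta_pos":[0,0,0],"turn":0,"jaw":0.8},
    {"delta_pos":[0,0,0],"turn":0,"jaw":0.8},
    {"delta_pos":[0,0,0],"turn":0,"jaw":0.8}
  ]
}}

```text
time: 29.62
tool_pos: [0.4755, -0.014, 0.197]
tcp_rot: [2.449, 1.966, 0.001]
wrist_force: [0.4, 0.6, 0.4]
width: 0.899
grip_force: 0.0
```

>>> {"name": "drive_tool", "arguments": {
  "increments": [
    {"delta_pos":[0,0,-10],"turn":0,"jaw":0.8},
    {"delta_pos":[0,0,-20],"turn":0,"jaw":0.8},
    {"delta_pos":[0,0,-35],"turn":0,"jaw":0.8},
    {"delta_pos":[0,0,-40],"turn":0,"jaw":0.8},
    {"delta_pos":[-40,0,0],"turn":0,"jaw":0.8},
    {"delta_pos":[-40,0,0],"turn":0,"jaw":0.8},
    {"delta_pos":[-40,0,0],"turn":0,"jaw":0.8},
    {"delta_pos":[-40,0,0],"turn":0,"jaw":0.8}
  ]
}}

```text
time: 30.28
tool_pos: [0.4402, -0.1714, 0.3033]
tcp_rot: [2.447, 1.967, 0.002]
wrist_force: [1.1, -0.2, -0.3]
width: 0.906
grip_force: 0.0
```

>>> {"name": "drive_tool", "arguments": {
  "increments": [
    {"delta_pos":[-40,0,0],"turn":0,"jaw":0.8},
    {"delta_pos":[-40,0,0],"turn":0,"jaw":0.8},
    {"delta_pos":[0,0,0],"turn":0,"jaw":0.8},
    {"delta_pos":[0,0,0],"turn":0,"jaw":0.8},
    {"delta_pos":[0,0,0],"turn":0,"jaw":0.8}
  ]
}}

```text
time: 30.7
tool_pos: [0.423, -0.2483, 0.302]
tcp_rot: [-2.451, -1.965, -0.001]
wrist_force: [-0.7, 0.9, 0.8]
width: 0.901
grip_force: 0.0
```

```bash
python3 - <<'E'
from h import *
s=cam("side"); c=cam("top")
for k,z in(("coarse",.041),("medium",.037),("fine",.033),("slip",.031)):
  x,y,a=BASE[k]; print(k,BASE[k])
  for q in(12,18):
   for w in(c,s):
    try:print(q,rect(w,*proj(w,[x/1000,y/1000,z])[0].round().astype(int),z,q).tolist())
    except Exception as e: print(q,"none")
a=cv2.resize(c["pixels"][120:230,165:395],(800,382),interpolation=cv2.INTER_CUBIC)
cv2.imwrite("pics/end.png",a[:,:,::-1])
print(bot.read_state()["wrist_force"])
E
```

```text
coarse (474.1, -14, 77.6)
12 [477.2, -11.6, 175.1, 59.8, 77.5]
12 [450.2, -13.9, 177.4, 170.0, 76.9]
18 [477.0, -12.4, 178.4, 60.6, 77.2]
18 [447.6, -13.7, 184.2, 166.3, 80.3]
medium (619.9, -269.8, 85.9)
12 [621.4, -268.4, 144.4, 50.1, 85.5]
12 [633.6, -213.2, 269.1, 64.0, 77.6]
18 [625.4, -268.7, 144.4, 58.6, 85.8]
18 [642.6, -31.8, 626.9, 159.0, 89.9]
fine (637.6, 265.2, 82.6)
12 [638.2, 268.7, 121.0, 37.3, 82.3]
12 [638.6, 264.0, 110.3, 35.4, 80.5]
18 [639.5, 268.5, 121.0, 39.9, 82.3]
18 [640.2, 263.7, 110.3, 38.6, 80.5]
slip (447.1, 269.9, 86.2)
12 [448.8, 273.2, 92.2, 25.4, 86.2]
12 [501.9, 352.1, 491.2, 123.1, 74.8]
18 [448.8, 273.3, 93.7, 26.3, 86.9]
18 [502.7, 355.0, 501.3, 123.1, 74.8]
[-0.06125158  0.27942664  0.45770101]
```

View pics/end.png

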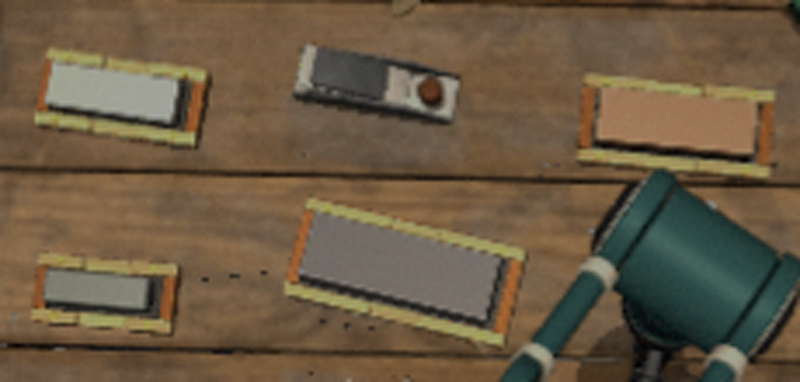

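All four stones lie in their own recesses: fine (112,92), slip (95,290), coarse (400,265), medium (675,120). All are within about 5 mm of centre, and the plane at (378,85) has not moved. Handing in.

```bash
python3 -c "
from workcell import bot
print(bot.finish_job())"
```

```text
the job is handed in; nothing more can be done
None
```

I handed in the job at about 31 s: all four stones are bedded in their own bases, each within about 5 mm of the base centre by the last pictures, but the hand-in returned no verdict.

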